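# Close the veneer press with its loose crank

## Robot

A 7-joint arm with a two-finger parallel gripper is mounted at the origin on the work surface. World frame = base frame: x ahead of the robot, y to its left, z up, the work surface at z = 0. Lengths are in mm, angles in rad, forces in N, time in s.
With the tool pointing down it reaches from about 400 to 875 mm from the base axis. Payload 4.4 kg.
Tool frame: the origin (TCP) lies midway between the tips of the shut fingers; the grasp point (between the pads) lies 19 mm behind it; z points along the fingers, y is the direction in which the jaws open and shut (so a half turn about z gives the same grasp; the last joint's range is limited). The gripper opens to 85 mm and grips with 20 to 120 N. Pads are 22 mm wide; open, the fingers measure 114 mm over their backs; the gripper's body (76 mm by 85 mm) begins 54 mm behind the grasp point. The pads swing forward as they close: fully open they stand 13 mm farther back than shut.
Start: joints at [-1.301, 0.628, 0.038, 1.517, -0.027, 0.996, -0.02], TCP at [214.167, 613.719, 204.513] pointing down, gripper open.
Joint ranges: [-3.06, 3.06], [-0.37, 2.12], [-1.25, 1.32], [0.18, 2.47], [-1.1, 4.24], [0.23, 1.98], [-2.94, 2.94]. Speed limits (rad/s): [2.57, 2.57, 3.14, 3.14, 3.14, 3.14, 3.14].

## Interface

Orientations are given as [roll, pitch, yaw] about the fixed x, y, z axes, in that order (R = Rz(yaw) Ry(pitch) Rx(roll)).
In Python, from cell import * gives the robot as it stands. The module is installed in compiled form; this text tells all that it offers.
- The arm moves only by the tool move_arm, never from a script. Its argument "series" is a list of rows, each a list of 2 entries, a list of its own where there are three numbers: the shift along the tool's x, y, z in m, then the turn about the tool's z in rad. In form: [[[x, y, z], yaw], ...]. A call has 1 to 5 rows; each row is the pose to reach, as a shift and turn from the pose measured when the call began, along the tool's axes at that moment; what a row does not reach only later rows make up. A row lasts 1/8 s, in which the tool goes at most 62.5 mm and 10.7 degrees, less where a joint would pass 70% of its speed; a pose out of reach is approached as far as the arm can. A call with a gripper value outside its range is refused whole. "claw" is the opening, from 0 (shut) to 1 (fully open), set as the call begins (left out, the last holds). The fingers move at their own pace and stop on an object; the grip force is fixed at half the most. Time passes only in rows, so rows that repeat a pose let the fingers close. It gives the time, the measured TCP pose, the force and the opening at its end, in the units of the state.
- read_state(): the state, without advancing time (a new reading comes with each control period).
- get_image(name): name is "scene" or "side" or "wrist"; returns the picture (400x640x3 uint8, blue, green, red); there is no depth.
- camera_model(name): a dict with "fov_y" (degrees; the focal length in pixels is half the picture's height over the tangent of half this angle, whatever the lens; pixels are square), "cx", "cy" (the principal point, pixels), "pose" (4x4, takes a point from camera to world coordinates); the wrist camera has in their place "tool_from_camera" (4x4, takes a point from camera to tool coordinates, whose origin is the TCP and whose axes are the flange's). Camera axes: x right, y down, z forward; pixel columns grow to the right and rows downward; lengths in mm; the calibration is good to about 2 mm. A picture is of the moment at which its call begins: read the wrist's pose just before it. camera_model takes no time and is no camera call.
- finish_job(): hands the job in, once; it reports no verdict.
The state is a dict: "clock": time; "qpos": joint angles; "qd": joint speeds; "tau": joint torques, N m; "eef_pos": TCP position; "tool_rot": TCP orientation; "force": force on the tool from outside, world axes, zero at the start; "torque": the same for the moment, N m; "width": finger opening in mm.
Only numpy, scipy, OpenCV 4.12 (cv2) and the standard library are available. Lean on these libraries where they do the work, as an engineer would, in place of code of your own. Each camera call takes 0.05 s, during which the arm holds its last target. There are 200 camera calls.

## Task

Close the veneer press on the inlaid panel that lies in it: set the loose crank fully down on the square end of the press screw without ramming it, then wind the platen down until it bears firmly on the panel, but stop well before the veneer is crushed. Then lift the crank off and lay it flat on the bench, clear of the press, leaving the panel under pressure and the other things undisturbed.

Things in the scene. Friction and masses are not known exactly. Their poses are not given: they have to be found in the camera images.
- press: bench-top veneer press, fixed: green base 150 x 220 x 20 mm, two 20 mm columns 88 mm either side of the screw, green crosshead 50 x 220 mm with its top 184 mm above the bench; column nuts and bearing cap end at 196 mm, below the crank's sweep. Origin: underside of the base on the screw axis; y runs from column to column.
- square_end (a point): upright steel square of the press screw, 18 x 18 mm, 34 mm tall over its round shoulder, the last 6 mm tapered to 11 mm as a lead-in. The point is the centre of the top face, on the screw axis, 240 mm above the bench; its x and y axes are square to the flats and turn with the screw, which stays at its height.
- screw (a joint): angle of the press screw, rad, growing clockwise seen from above, which lowers the platen 20 mm a turn. It runs free at a steady 0.6 N m or so; once the platen bears, each 100 N on the panel adds about 0.32 N m and takes about 0.35 rad of turn. It holds by friction where it is left (above 190 N or so it eases back to that). Stops at 14 rad, far beyond need.
- platen: steel platen 130 x 150 x 20 mm with a 12 mm rubber facing under it. Origin: centre of the steel's underside. Below, on packing whose height differs from job to job, lies the 18 mm panel (180 x 112 mm, ends standing out); its height is not measured, the gap to the rubber is 5 to 20 mm. Firm is 180 N or so: under 80 N is too loose, over 320 N crushes the veneer.
- crank: loose dark steel crank, 0.42 kg, flat on the bench, knob up: square hub 35 x 35 x 44 mm with a through square socket (19 mm, 1 mm wider than the square) and a flat arm 24 x 12 mm level with the hub's underside. Origin: centre of the underside, the socket's mouth; x along the arm to the knob, z up, flats square to x and y. Fully down, it rests on the shoulder, 34 mm below the top of the square.
- crank_hub (a point): centre of the crank's square hub, 22 mm above its underside; same axes as the crank. The hub's two faces along y stand clear of the arm.
- knob_grip (a point): centre of the crank's upright wooden knob, which spins freely on its pin: 27 mm across, 58 mm tall, 90 mm from the hub's axis; this point lies 44.5 mm above the crank's underside.
- finial: bronze urn finial, standing, 54 mm across and 126 mm tall, 0.55 kg; a bystander that stands on the other side of the press from the crank. Origin: centre of its foot.
- glue_jar: glue jar, 66 mm across, 85 mm tall; a bystander. Origin: centre of its foot.
- small_finial: smaller gilt finial, standing, 46 mm across, 101 mm tall; a bystander beyond the press. Origin: centre of its foot.
- mallet: beech mallet lying on the right, 290 mm long, 90 mm high; a bystander. Origin: under its handle.
- leaf_mount: gilt leaf mount, about 75 x 90 x 30 mm; a bystander. Origin: its underside.
- chisel: wood chisel, 250 mm, lying between robot and press, 28 mm high; a bystander. Origin: its underside, at the ferrule.
- bronze_figure: seated bronze figure on its base, 100 x 160 mm, 155 mm tall; a bystander. Origin: centre of the base's underside.
Things that resemble listed ones, but are neither listed nor needed, are in the scene too. What is meant by the crank is not green, and is the smaller of those in its own colour.

How it is judged:
By the outcome, as a careful person would: the job done as asked, in the order asked, and still so for the second after the job is handed in, with the robot touching nothing.
It also fails if it takes over 72 s, if anything falls off the work surface, if the arm or the gripper's body presses on something with over 40 N, if the wrist force passes 120 N, or if a joint passes its speed limit or range.

## Working session

There is one attempt and no reset: what is moved stays moved. The work goes in short steps, Python scripts to look and compute and a tool call to move; the robot and the scene stay as the last step left them, time stands still between calls to the robot, and variables do not carry over. Pictures are saved under pics/ and viewed, about 8 in all and at most 12, crops included, and the job is handed in when it is done.

Besides the shell and the picture viewer there is one more tool, called as name(argument=value, ...) on one line, values as JSON. move_arm: Moves the arm, as the interface text tells. Its arguments: {"type":"object","properties":{"series":{"type":"array"},"claw":{"type":"number"}},"required":["series"]}

```bash
mkdir -p pics; ls; python3 - <<'E'
from cell import *
import cv2,numpy as np
print(read_state())
for n in("scene","side","wrist"):
    cv2.imwrite(f"pics/{n}0.png",get_image(n)); m=camera_model(n); print(n,{k:np.round(v,3).tolist() for k,v in m.items()})
E
```

```text
pics
{'clock': 0.0, 'qpos': array([-1.30080134,  0.62936016,  0.03845823,  1.51836597, -0.0269996 ,
        0.99626927, -0.01997271]), 'qd': array([-3.76812181e-04, -9.82319423e-04, -1.79846765e-04, -8.65790144e-05,
       -1.75634281e-03, -1.74336192e-04, -1.20596227e-03]), 'tau': array([-3.97751701e-04, -5.63412988e+01,  1.22657362e+00, -1.93453038e+01,
        1.10791769e-02,  1.03263554e-02,  8.62075638e-06]), 'eef_pos': array([213.95106843, 613.07406284, 203.580976  ]), 'tool_rot': array([-3.13970874e+00,  3.52649572e-05,  2.80581209e+00]), 'force': array([-0.34618648,  0.44726703,  0.70276129]), 'torque': array([ 0.03020125,  0.01455465, -0.03109957]), 'width': 85.55149228345778}
scene {'fov_y': 45.462, 'cx': 319.583, 'cy': 201.006, 'pose': [[-0.123, 0.621, -0.774, 1749.665], [0.992, 0.085, -0.089, 199.245], [0.011, -0.779, -0.627, 1169.439], [0.0, 0.0, 0.0, 1.0]]}
side {'fov_y': 55.027, 'cx': 323.718, 'cy': 201.435, 'pose': [[0.888, -0.271, 0.372, 60.091], [-0.46, -0.55, 0.697, -840.726], [0.016, -0.79, -0.613, 954.856], [0.0, 0.0, 0.0, 1.0]]}
wrist {'fov_y': 70.856, 'cx': 319.908, 'cy': 201.654, 'tool_from_camera': [[0.0, -0.958, -0.286, 73.459], [1.0, 0.0, -0.001, -0.284], [0.001, -0.286, 0.958, -170.239], [0.0, 0.0, 0.0, 1.0]]}
```

View pics/scene0.png

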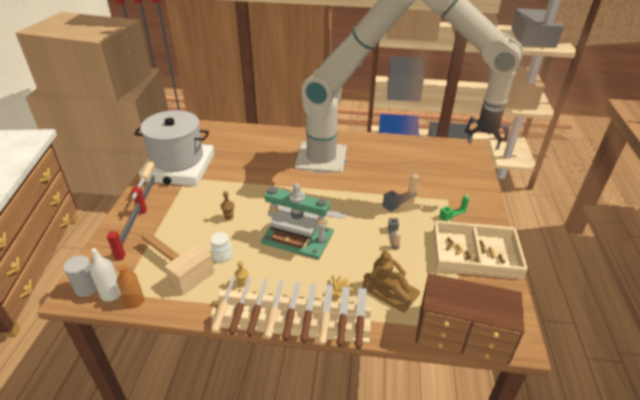

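View pics/side0.png

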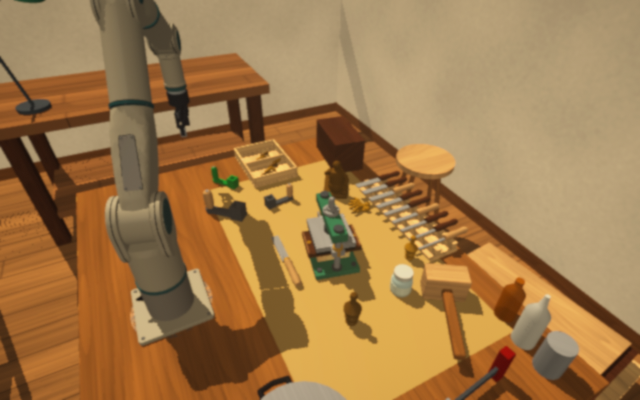

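The scene shows the press at about (298,220) with its square at (296,187). The small dark crank is at (394,234), with a bigger look-alike at (402,196) and a green one at (455,210). In the side view the small crank is at (278,200) and the square at (328,200).

```bash
cat > h.py <<'E'
from cell import *
import cv2,numpy as np
from scipy.spatial.transform import Rotation as R
def pose(s=None):
    s=s or read_state(); T=np.eye(4); T[:3,:3]=R.from_euler('xyz',s['tool_rot']).as_matrix(); T[:3,3]=s['eef_pos']; return T
def cam(n,T=None):
    m=camera_model(n); P=m['pose'] if n!='wrist' else T@m['tool_from_camera']
    return 200/np.tan(np.radians(m['fov_y']/2)),m['cx'],m['cy'],np.array(P)
def ray(c,uv):
    f,cx,cy,P=c; d=P[:3,:3]@np.array([(uv[0]-cx)/f,(uv[1]-cy)/f,1]); return P[:3,3],d/np.linalg.norm(d)
def plane(c,uv,z):
    o,d=ray(c,uv); return o+d*(z-o[2])/d[2]
def tri(c1,u1,c2,u2):
    o1,d1=ray(c1,u1);o2,d2=ray(c2,u2)
    A=np.stack([d1,-d2],1); t=np.linalg.lstsq(A,o2-o1,rcond=None)[0]
    a,b=o1+d1*t[0],o2+d2*t[1]; return (a+b)/2,np.linalg.norm(a-b)
def proj(c,p):
    f,cx,cy,P=c; q=P[:3,:3].T@(np.asarray(p)-P[:3,3]); return np.array([cx+f*q[0]/q[2],cy+f*q[1]/q[2]])
def totool(T,p): return T[:3,:3].T@(np.asarray(p)-T[:3,3])
E
python3 - <<'E'
from h import *
s,d=cam('scene'),cam('side')
print('crank',plane(s,(394,234),20),plane(d,(278,200),20))
print('sq',plane(s,(296,187),240),plane(d,(328,200),240),tri(s,(296,187),d,(328,200)))
a=cv2.imread('pics/scene0.png');b=cv2.imread('pics/side0.png')
A=cv2.resize(a[170:260,250:430],(760,380),interpolation=cv2.INTER_CUBIC);B=cv2.resize(b[160:290,240:400],(462,375)[:2] if 0 else (240*2-18,375),interpolation=cv2.INTER_CUBIC)
# press only: 
C=np.zeros((590,800,3),np.uint8)
C[:290,:580]=cv2.resize(a[170:260,250:430],(580,290),interpolation=cv2.INTER_CUBIC)
C[290:590,:370]=cv2.resize(b[160:290,240:400],(370,300),interpolation=cv2.INTER_CUBIC)
cv2.imwrite('pics/crop1.png',C)
E
```

```text
crank [479.5414416 320.4066262  20.       ] [468.29414668 311.99797392  20.        ]
sq [540.7249739  -16.83471503 240.        ] [508.88519476 -26.48654295 240.        ] (array([518.14323966, -17.18315218, 226.69379572]), np.float64(9.22021456536796))
```

View pics/crop1.png

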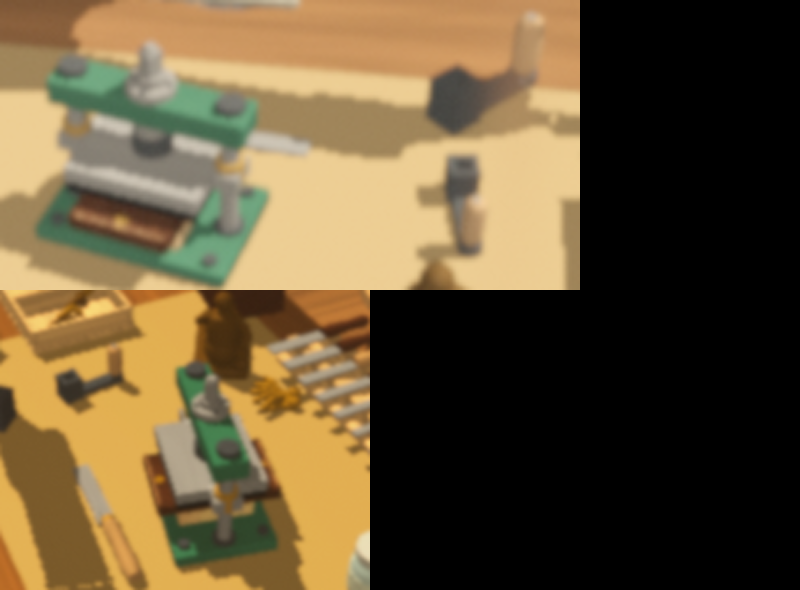

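The crop shows the crank's hub (socket up) at scene pixel (393,220) and side pixel (269,198), with the knob farther out. The square's top is at scene (296.5,184) and side (331,198).

```bash
python3 - <<'E'
from h import *
s,d=cam('scene'),cam('side')
for n,u,v,z in(('hub',(393.4,220),(269.4,198),44),('sq',(296.5,184),(331.2,198),240),('knobtop',(397,232),(289.7,185),73)):
    print(n,plane(s,u,z),plane(d,v,z),*tri(s,u,d,v))
T=pose();print(np.round(T,3).tolist()); p=np.array([430,310,220]);print(totool(T,p))
E
```

```text
hub [431.80667434 315.58425715  44.        ] [432.58616125 309.07333249  44.        ] [432.71430684 314.16007303  42.4918249 ] 4.511926684740277
sq [524.58059132 -17.82123348 240.        ] [522.43784845 -21.91419585 240.        ] [523.37983467 -18.77257742 238.28499636] 1.8443541448537044
knobtop [526.65994582 324.93102669  73.        ] [523.13811686 316.75457235  73.        ] [524.73388015 324.04734427  69.42123544] 3.620522102490829
[[-0.944, 0.33, -0.0, 214.002], [0.33, 0.944, -0.001, 613.24], [-0.0, -0.001, -1.0, 203.808], [0.0, 0.0, 0.0, 1.0]]
[-303.86276887 -215.14452366  -15.88201295]
```

move_arm(series=[[[-0.05,-0.034,0.0],-0.08],[[-0.1,-0.067,0.0],-0.17],[[-0.15,-0.1,0.01],-0.26],[[-0.2,-0.134,0.01],-0.35],[[-0.25,-0.168,0.01],-0.43]], claw=1)

```text
clock: 0.78
eef_pos: [395.6, 370.4, 193.8]
tool_rot: [-3.14, -0.001, -3.045]
force: [1.9, 1.1, -0.5]
width: 85.4
```

```bash
python3 -c "
from h import *
T=pose();print(read_state()['tool_rot'],T[:3,3],totool(T,[437,312,170]))"
```

```text
[-3.14000922e+00 -6.95749445e-04 -3.04452284e+00] [395.57637501 370.44375358 193.83004662] [-35.58097196 -62.14552502  23.90373018]
```

move_arm(series=[[[-0.02,-0.035,0.012],0],[[-0.036,-0.062,0.024],0],[[-0.036,-0.062,0.024],0]])

```text
clock: 1.15
eef_pos: [438.6, 308.6, 168.9]
tool_rot: [-3.137, -0.002, -3.05]
force: [0.1, 0.5, 1.0]
width: 85.5
```

```bash
python3 - <<'E'
from h import *
T=pose();np.save('T1.npy',T);I=get_image('wrist');cv2.imwrite('pics/w1.png',I);print(T[:3,3],read_state()['tool_rot'],read_state()['qd'].max())
E
```

```text
[438.61807894 308.61720219 168.88793407] [-3.13926302e+00 -1.72994449e-03 -3.04714101e+00] 0.0002265282878151198
```

View pics/w1.png

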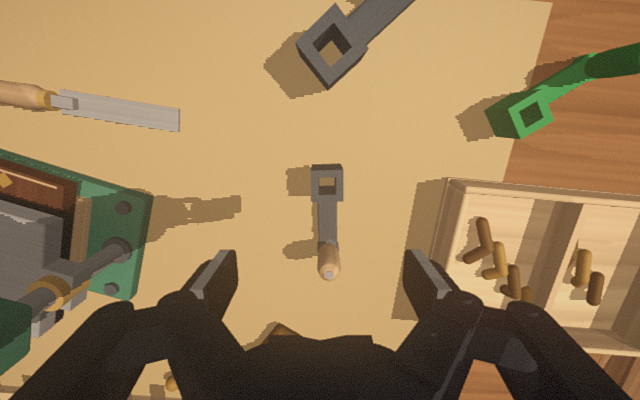

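The wrist view shows the small crank's hub top centred near (327,184), with the socket at (327,186) and the knob top at (329,272). The look-alikes are at (333,48) and (520,115).

```bash
python3 - <<'E'
from h import *
T=np.load('T1.npy');c=cam('wrist',T);I=cv2.imread('pics/w1.png')
g=cv2.cvtColor(I,cv2.COLOR_BGR2HSV)
m=((g[...,1]<75)&(g[...,2]<150)).astype(np.uint8)
roi=np.zeros_like(m);roi[150:250,290:365]=m[150:250,290:365]
cs,h=cv2.findContours(roi,cv2.RETR_CCOMP,cv2.CHAIN_APPROX_NONE)
for k,q in enumerate(cs):
    if cv2.contourArea(q)>40: print(h[0][k][3],cv2.contourArea(q),cv2.minAreaRect(q),cv2.boundingRect(q))
for v in range(160,245,6): 
    r=np.where(roi[v])[0]; print(v,r.min() if len(r) else None,r.max() if len(r) else None,I[v,327])
print('sock',plane(c,(327,186),44),'knobtop',plane(c,(329,273),73.5))
cv2.imwrite('pics/c2.png',cv2.resize(I[155:290,280:380],None,fx=4,fy=4,interpolation=cv2.INTER_NEAREST))
E
```

```text
-1 1639.0 ((326.5, 208.5), (77.0, 31.0), 90.0) (311, 170, 32, 78)
3 338.5 ((326.5, 185.5), (19.0, 19.0), 0.0) (317, 176, 20, 20)
160 None None [120 177 212]
166 None None [53 74 88]
172 311 342 [ 91 107 118]
178 311 342 [ 78 121 150]
184 311 342 [ 82 122 153]
190 312 342 [58 75 88]
196 312 342 [ 93 107 119]
202 318 335 [ 93 105 119]
208 318 335 [ 97 108 121]
214 319 335 [ 90 103 114]
220 319 336 [ 94 107 119]
226 319 336 [ 92 106 117]
232 319 336 [ 91 105 117]
238 319 336 [ 94 106 118]
244 333 337 [ 61  95 126]
sock [434.72138555 315.19752817  44.        ] knobtop [522.31763355 325.46503882  73.5       ]
```

View pics/c2.png

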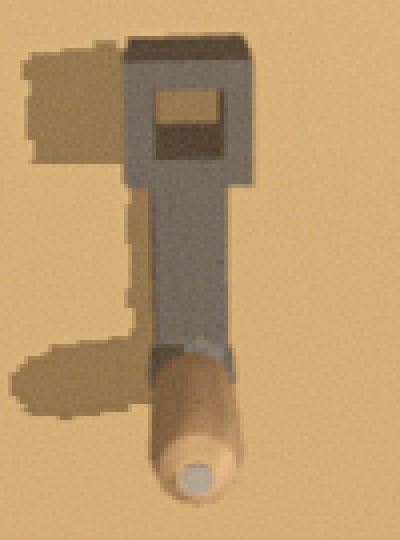

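```bash
python3 -c "
from h import *
T=pose();c=cam('wrist',T);print(plane(c,(326.9,185.7),44),totool(T,[434.7,315.2,7]))"
```

```text
[433.56786089 317.77290713  44.        ] [  2.26212263   4.77810351 162.44129975]
```

move_arm(series=[[[0.003,0.006,0.05],-0.023],[[0.003,0.006,0.1],-0.023],[[0.003,0.006,0.13],-0.023],[[0.003,0.006,0.13],-0.023]])

```text
clock: 1.7
eef_pos: [431.5, 317.0, 37.8]
tool_rot: [-3.138, -0.006, -3.022]
force: [-0.3, 0.6, 1.1]
width: 85.3
```

```bash
cat >> h.py <<'E'
def mstate(n=8,img=None):
    """average state over n control periods (spends camera calls), returns T, force, image"""
    P=[];Q=[];F=[]
    for i in range(n):
        s=read_state(); I=get_image(img or 'wrist'); P.append(s['eef_pos']);Q.append(s['tool_rot']);F.append(np.r_[s['force'],s['torque']])
    T=np.eye(4);T[:3,:3]=R.from_euler('xyz',Q).mean().as_matrix();T[:3,3]=np.mean(P,0)
    print('pos',T[:3,3].round(1),'std',np.std(P,0).round(2),'rot',np.round(R.from_matrix(T[:3,:3]).as_euler('xyz'),4),'rstd',np.std(np.unwrap(Q,axis=0),0).round(4),'F',np.mean(F,0).round(2),s['width'].round(1),s['clock'])
    return T,np.mean(F,0),I
E
python3 - <<'E'
from h import *
T,F,I=mstate(6);cv2.imwrite('pics/w2.png',I);c=cam('wrist',T)
g=cv2.cvtColor(I,cv2.COLOR_BGR2HSV);m=((g[...,1]<75)&(g[...,2]<150)).astype(np.uint8)
cs,h=cv2.findContours(m,cv2.RETR_CCOMP,cv2.CHAIN_APPROX_NONE)
for k,q in enumerate(cs):
    if cv2.contourArea(q)>200 and h[0][k][3]>=0: print(cv2.contourArea(q),cv2.minAreaRect(q),plane(c,cv2.minAreaRect(q)[0],44))
E
```

```text
Traceback (most recent call last):
  File "h.py", line 26, in mstate
    print('pos',T[:3,3].round(1),'std',np.std(P,0).round(2),'rot',np.round(R.from_matrix(T[:3,:3]).as_euler('xyz'),4),'rstd',np.std(np.unwrap(Q,axis=0),0).round(4),'F',np.mean(F,0).round(2),s['width'].round(1),s['clock'])
                                                                                                                                                                                              ^^^^^^^^^^^^^^^^
AttributeError: 'float' object has no attribute 'round'
```

```bash
sed -i "s/s\['width'\].round(1)/round(s['width'],1)/" h.py
python3 - <<'E'
from h import *
T,F,I=mstate(6);cv2.imwrite('pics/w2.png',I);c=cam('wrist',T)
g=cv2.cvtColor(I,cv2.COLOR_BGR2HSV);m=((g[...,1]<75)&(g[...,2]<150)).astype(np.uint8)
cs,h=cv2.findContours(m,cv2.RETR_CCOMP,cv2.CHAIN_APPROX_NONE)
for k,q in enumerate(cs):
    if cv2.contourArea(q)>200 and h[0][k][3]>=0: print(cv2.contourArea(q),cv2.minAreaRect(q),plane(c,cv2.minAreaRect(q)[0],44))
E
```

```text
pos [434.4 316.9  40.4] std [0.2  0.3  0.36] rot [-3.1403e+00 -3.0000e-04 -3.0242e+00] rstd [0.0004 0.0006 0.0001] F [-0.08  0.43  0.15 -0.   -0.03  0.01] 85.4 2.25
```

View pics/w2.png

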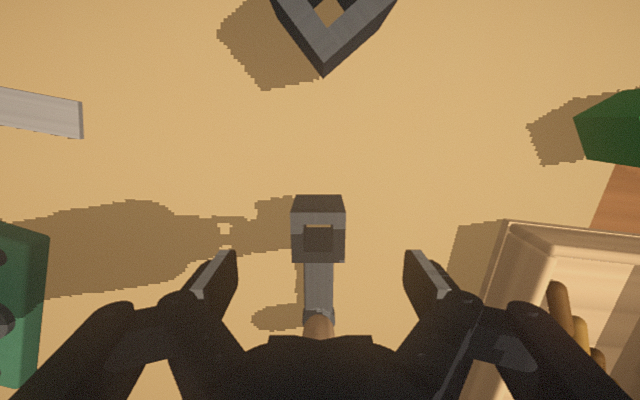

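The hub top now spans columns 292-345 and rows 211-262, centre about (318.5,237), squarely between the fingers.

```bash
python3 - <<'E'
from h import *
T=pose();c=cam('wrist',T)
I=cv2.imread('pics/w2.png')
print(I[195:270:1,318].sum(1).tolist());print(I[220,280:356].sum(1).tolist())
for uv in((318.5,236.5),(318.5,211),(318.5,262),(292,236),(345,236)):
    p=plane(c,uv,44);print(p,totool(T,p))
print(totool(T,[0,0,0])[2])
E
```

```text
[216, 201, 217, 222, 223, 221, 198, 217, 206, 213, 208, 200, 218, 194, 204, 202, 187, 261, 312, 306, 314, 302, 301, 313, 312, 309, 307, 316, 308, 322, 337, 352, 235, 170, 190, 190, 181, 209, 183, 189, 193, 193, 185, 175, 194, 183, 202, 181, 180, 203, 188, 187, 189, 184, 180, 191, 200, 193, 221, 211, 207, 225, 217, 223, 215, 208, 202, 206, 286, 309, 297, 304, 302, 297, 307]
[343, 339, 337, 344, 349, 340, 341, 333, 338, 350, 319, 312, 309, 308, 305, 309, 312, 306, 313, 308, 307, 304, 314, 314, 324, 324, 316, 311, 315, 316, 305, 303, 309, 300, 320, 331, 315, 320, 309, 310, 308, 302, 314, 310, 309, 307, 309, 316, 317, 311, 313, 303, 298, 320, 309, 311, 304, 319, 330, 316, 319, 314, 324, 316, 316, 347, 464, 513, 509, 503, 509, 507, 516, 507, 504, 508]
[433.50215349 315.4746408   44.        ] [ 0.68806046 -0.96691639 -4.24528395]
[416.42675377 313.48303064  44.        ] [17.87918736 -0.94669639 -4.22218433]
[451.56047519 317.58089527  44.        ] [-17.4926501   -0.98830033  -4.26971327]
[435.16651866 298.60164124  44.        ] [  1.00954688 -17.91872179  -4.21114468]
[431.15094983 332.25783025  44.        ] [ 1.05920256 15.97606914 -4.27847338]
40.90588274391258
```

move_arm(series=[[[0.001,-0.001,0.015],0],[[0.001,-0.001,0.028],0],[[0.001,-0.001,0.033],0],[[0.001,-0.001,0.033],0]])

```text
clock: 2.8
eef_pos: [432.7, 315.0, 5.9]
tool_rot: [-3.139, -0.003, -3.024]
force: [0.4, 0.8, 0.2]
width: 85.5
```

move_arm(series=[[[0,0,0],0],[[0,0,0],0],[[0,0,0],0],[[0,0,0],0],[[0,0,0],0]], claw=0)

```text
clock: 3.42
eef_pos: [432.9, 315.0, 6.5]
tool_rot: [-3.139, -0.002, -3.024]
force: [-0.8, -1.4, 5.4]
width: 33.0
```

move_arm(series=[[[0,0,-0.01],0],[[0,0,-0.04],0],[[0,0,-0.09],0],[[0,0,-0.14],0],[[0,0,-0.18],0]])

```text
clock: 4.05
eef_pos: [432.8, 315.3, 188.5]
tool_rot: [-3.139, -0.002, -3.024]
force: [0.3, 0.3, -4.9]
width: 33.2
```

move_arm(series=[[[0,0,-0.04],0],[[0,0,-0.08],0],[[-0.01,-0.03,-0.12],0],[[-0.03,-0.07,-0.14],0],[[-0.05,-0.12,-0.14],0]])

```text
clock: 4.68
eef_pos: [497.2, 202.4, 330.5]
tool_rot: [-3.141, 0.001, -3.022]
force: [1.0, 0.3, -5.6]
width: 33.6
```

```bash
python3 -c "
from h import *
s=read_state();T=pose();print(T[:3,3],s['tool_rot'],s['qpos'],s['force'],totool(T,[605,-20,330]))"
```

```text
[497.22366644 202.42237137 330.46510961] [-3.14087480e+00  7.26918470e-04 -3.02167703e+00] [-0.40169113  0.34162087 -0.05323082  1.64890284  0.02052212  1.15114109
  1.23050613] [ 1.03056981  0.26579762 -5.62607155] [ -80.39396403 -233.7177749     0.69132588]
```

move_arm(series=[[[-0.02,-0.05,0.0],0],[[-0.035,-0.1,0.0],0],[[-0.05,-0.15,0.0],0],[[-0.065,-0.2,0.0],0],[[-0.08,-0.235,0.0],0]])

```text
clock: 5.3
eef_pos: [603.9, -24.7, 330.0]
tool_rot: [-3.14, -0.002, -3.025]
force: [0.4, 0.9, -4.4]
width: 33.2
```

```bash
python3 - <<'E'
from h import *
mstate(4);T,F,I=mstate(4);np.save('T3.npy',T);cv2.imwrite('pics/w3.png',I);print(read_state()['qpos'])
E
```

```text
pos [604.8 -27.2 329.7] std [1.01 2.66 0.2 ] rot [-3.1376e+00 -1.5000e-03 -3.0280e+00] rstd [0.0023 0.001  0.0024] F [ 1.18 -1.21 -4.56 -0.19  0.06 -0.02] 32.9 5.45
pos [603.7 -20.5 330. ] std [0.12 0.93 0.26] rot [ 3.1411e+00 -1.5000e-03 -3.0210e+00] rstd [0.0003 0.0006 0.0016] F [-0.18  0.57 -5.09  0.04  0.18  0.01] 33.2 5.65
[-0.02523012  0.4536314   0.01842378  1.46889852 -0.00868493  1.21927313
  1.68724651]
```

View pics/w3.png

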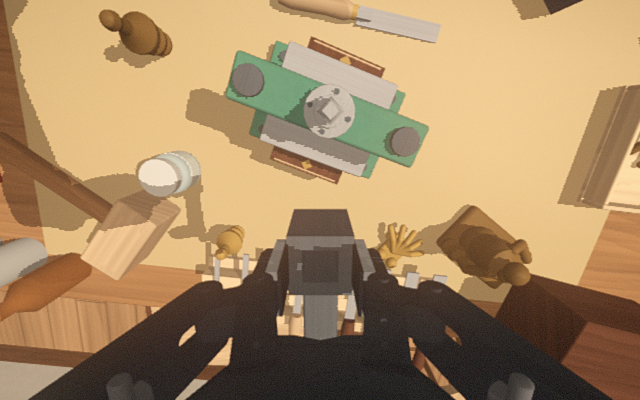

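The square's top is at about (331,109), turned roughly 45° to the image, on the press screw. The held hub's top is centred near (321,262).

```bash
python3 - <<'E'
from h import *
I=cv2.imread('pics/w3.png')
a=cv2.resize(I[75:145,295:365],(560,560),interpolation=cv2.INTER_CUBIC)
b=cv2.resize(I[200:350,285:360],(240,480),interpolation=cv2.INTER_CUBIC);
C=np.zeros((560,800,3),np.uint8);C[:,:560]=a;C[:480,560:]=np.clip(b.astype(int)*2,0,255);cv2.imwrite('pics/c3.png',C)
E
```

```text
(no output)
```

View pics/c3.png

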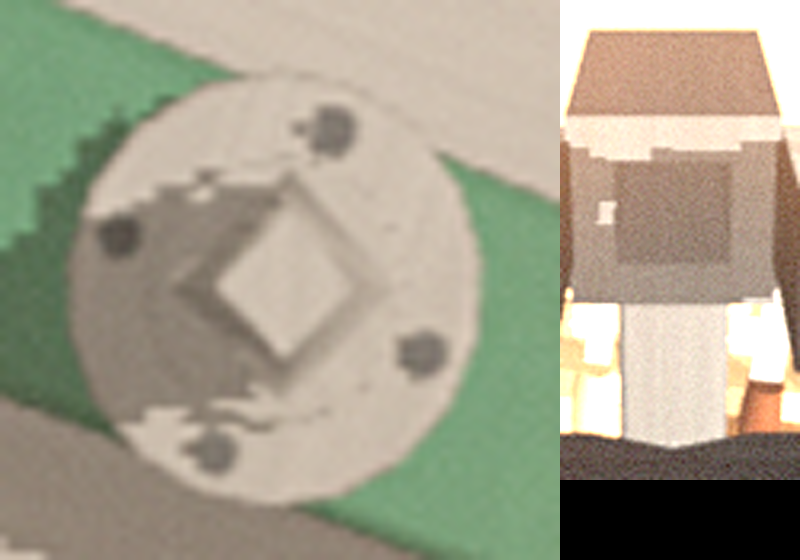

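```bash
python3 - <<'E'
from h import *
T=np.load('T3.npy');c=cam('wrist',T)
f=lambda x,y:(295+(x+.5)/8-.5,75+(y+.5)/8-.5)
for cs,z in(([(290,222),(355,290),(283,358),(217,290)],240),([(290,178),(385,290),(283,392),(177,290)],234)):
    P=np.array([plane(c,f(*u),z) for u in cs]);e=np.roll(P,-1,0)-P
    print(P.mean(0),np.linalg.norm(e,axis=1),np.degrees(np.arctan2(e[:,1],e[:,0]))%90, np.degrees(np.arctan2(*(P[0]-P[2])[1::-1]))%90,np.degrees(np.arctan2(*(P[1]-P[3])[1::-1]))%90)
# triangulate square with scene & side too
o=cam('scene');
print(tri(c,f(286,290),o,(296.5,184)),tri(c,f(286,290),cam('side'),(331.2,198)))
# held hub
zt=T[2,3]+37
g=lambda x,y:(285+(x-560)/3.2,200+y/3.2)
for u in((568,115),(780,115),(776,302),(568,302),(672.5,213)):
    p=plane(c,g(*u),zt);print(totool(T,p))
E
```

```text
[523.71465151 -21.02980168 240.        ] [10.12207433 10.65300379 10.27901286 10.65294843] [52.58704671 49.37423053 52.53115515 48.52845265] 4.432262187195022 6.92139454991063
[523.35942505 -21.14854543 234.        ] [16.06505253 15.88681159 16.37833055 17.30678511] [49.35457596 51.14392369 54.3493811  50.1656387 ] 5.559037709707326 6.921394549910659
(array([523.35235749, -19.55559977, 238.78492847]), np.float64(2.9901046275083694)) (array([523.39081573, -20.86272501, 238.92780153]), np.float64(0.6264510197688637))
[ 15.35370817 -16.6766399  -36.98512296]
[ 15.36685115  17.33436212 -36.96854619]
[-19.32327556  17.84604035 -37.02035704]
[-19.33993883 -17.80625005 -37.0377381 ]
[ -2.24720315   0.09774708 -37.00337087]
```

move_arm(series=[[[0.02,0.003,0.0],0.17],[[0.04,0.006,0.01],0.34],[[0.06,0.008,0.02],0.51],[[0.081,0.01,0.03],0.68],[[0.081,0.01,0.04],0.8]])

```text
clock: 6.32
eef_pos: [520.5, -18.6, 290.8]
tool_rot: [3.141, -0.001, 2.461]
force: [0.4, -0.3, -4.0]
width: 33.2
```

move_arm(series=[[[0,0,0.01],0],[[0,0,0.02],0],[[0,0,0.02],0],[[0,0,0.02],0]])

```text
clock: 6.82
eef_pos: [520.9, -18.7, 270.9]
tool_rot: [3.141, -0.001, 2.461]
force: [0.1, -0.7, -4.7]
width: 33.4
```

```bash
python3 - <<'E'
from h import *
mstate(3);T,F,I=mstate(6);np.save('T4.npy',T);cv2.imwrite('pics/w4.png',I)
print(totool(T,[523.5,-21,240]))
cv2.imwrite('pics/c4.png',cv2.convertScaleAbs(cv2.resize(I[195:345,240:400],None,fx=4,fy=4,interpolation=cv2.INTER_CUBIC),alpha=2))
E
```

```text
pos [520.9 -18.7 271. ] std [0.02 0.02 0.08] rot [ 3.1410e+00 -7.0000e-04  2.4613e+00] rstd [0.0001 0.0001 0.0002] F [ 0.5  -0.01 -4.75  0.07  0.1   0.02] 33.2 6.925
pos [520.7 -18.7 271. ] std [0.1  0.04 0.08] rot [ 3.1412e+00 -9.0000e-04  2.4610e+00] rstd [0.0001 0.0002 0.    ] F [ 0.02 -0.15 -4.74  0.08  0.12  0.  ] 33.2 7.225
[-3.69809758e+00 -3.02001544e-02  3.10001247e+01]
```

View pics/c4.png

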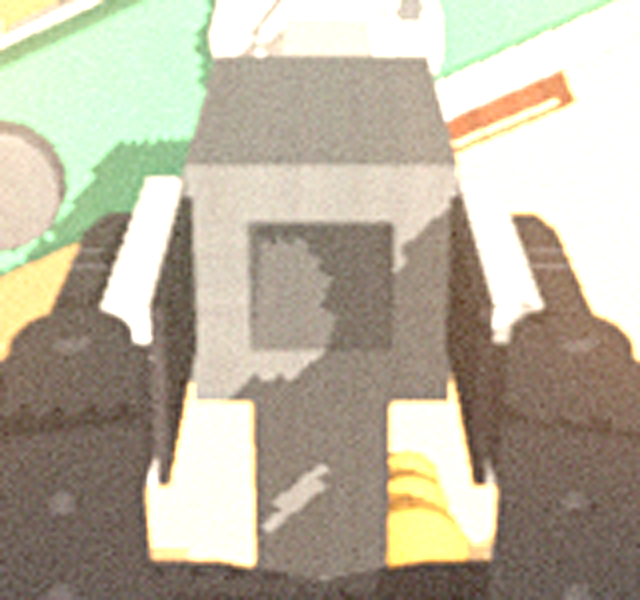

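```bash
python3 - <<'E'
from h import *
T=np.load('T4.npy');c=cam('wrist',T)
g=lambda x,y:(240+(x+.5)/4-.5,195+(y+.5)/4-.5)
for u,z in(((193,162),-37),((455,162),-37),((193,400),-37),((321,400),-37),((321,162),-37),((321,287),-37),((321,57),7),((215,57),7),((428,57),7)):
    o,d=ray(c,g(*u));p=plane(c,g(*u),T[2,3]-z);print(u,totool(T,p).round(1))
# expected square outline
for p in([523.5,-21,240],):print(proj(c,p))
print(read_state()['qpos'])
E
```

```text
(193, 162) [ 15.5 -17.  -37. ]
(455, 162) [ 15.5  16.6 -37. ]
(193, 400) [-19.8 -18.1 -37. ]
(321, 400) [-19.8  -0.6 -37. ]
(321, 162) [ 15.5  -0.6 -37. ]
(321, 287) [ -2.4  -0.6 -37. ]
(321, 57) [15.3 -0.6  7. ]
(215, 57) [ 15.3 -18.2   7. ]
(428, 57) [15.3 17.2  7. ]
[320.60957655 222.75129904]
[-0.15758296  0.37314531  0.19618861  1.78902393 -0.0862371   0.98844532
  0.96315995]
```

move_arm(series=[[[-0.0015,0,0.006],0],[[-0.0015,0,0.014],0],[[-0.0015,0,0.02],0],[[-0.0015,0,0.025],0],[[-0.0015,0,0.026],0]])

```text
clock: 7.9
eef_pos: [521.4, -19.5, 244.4]
tool_rot: [-3.141, -0.002, 2.461]
force: [0.5, 0.3, -4.6]
width: 33.2
```

move_arm(series=[[[0,0,0.002],0],[[0,0,0.004],0],[[0,0,0.006],0],[[0,0,0.007],0],[[0,0,0.007],0]])

```text
clock: 8.52
eef_pos: [522.1, -19.1, 237.5]
tool_rot: [3.141, -0.001, 2.461]
force: [2.6, 2.6, -5.1]
width: 33.4
```

move_arm(series=[[[0,0,0.002],0],[[0,0,0.004],0],[[0,0,0.006],0],[[0,0,0.008],0],[[0,0,0.008],0]])

```text
clock: 9.15
eef_pos: [522.1, -19.0, 229.2]
tool_rot: [3.141, -0.001, 2.461]
force: [2.8, 1.6, -6.6]
width: 32.8
```

move_arm(series=[[[0,0,0.003],0],[[0,0,0.006],0],[[0,0,0.009],0],[[0,0,0.011],0],[[0,0,0.011],0]])

```text
clock: 9.78
eef_pos: [522.1, -19.0, 217.9]
tool_rot: [3.141, -0.001, 2.461]
force: [2.3, 1.6, -6.9]
width: 33.1
```

move_arm(series=[[[0,0,0.001],0],[[0,0,0.002],0],[[0,0,0.003],0],[[0,0,0.003],0]])

```text
clock: 10.28
eef_pos: [522.1, -19.0, 214.8]
tool_rot: [3.141, -0.001, 2.461]
force: [1.6, 1.7, -4.2]
width: 33.4
```

move_arm(series=[[[0,0,0.001],0],[[0,0,0.0015],0],[[0,0,0.0015],0]])

```text
clock: 10.65
eef_pos: [522.1, -19.0, 213.3]
tool_rot: [3.141, -0.001, 2.461]
force: [2.2, 1.5, -5.0]
width: 33.2
```

move_arm(series=[[[0,0,0.001],0],[[0,0,0.0015],0],[[0,0,0.0015],0]])

```text
clock: 11.02
eef_pos: [522.1, -19.0, 212.6]
tool_rot: [3.14, -0.001, 2.461]
force: [-1.3, 2.0, 6.3]
width: 33.5
```

move_arm(series=[[[0,0,0],0],[[0,0,0],0],[[0,0,0],0],[[0,0,-0.02],0],[[0,0,-0.04],0]], claw=1)

```text
clock: 11.65
eef_pos: [521.8, -19.2, 252.7]
tool_rot: [3.141, -0.002, 2.461]
force: [0.8, -0.3, -0.1]
width: 85.3
```

move_arm(series=[[[-0.03,0,-0.01],0],[[-0.06,0,-0.02],0],[[-0.09,0,-0.02],0],[[-0.092,0,-0.02],0],[[-0.092,0,-0.02],0]])

```text
clock: 12.28
eef_pos: [592.6, -76.8, 272.0]
tool_rot: [-3.141, -0.003, 2.461]
force: [0.8, 0.6, 0.5]
width: 85.4
```

```bash
python3 - <<'E'
from h import *
T,F,I=mstate(4);np.save('T5.npy',T);cv2.imwrite('pics/w5.png',I);print(totool(T,[593.5,-77.4,231.5]))
cv2.imwrite('pics/s5.png',get_image('scene'))
E
```

```text
pos [592.6 -76.4 272.3] std [0.04 0.23 0.18] rot [-3.1416e+00 -2.9000e-03  2.4618e+00] rstd [0.0002 0.0002 0.0004] F [ 0.3   0.08  0.03  0.03 -0.    0.01] 85.5 12.425
[-1.45667679 -0.22249531 40.79957869]
```

View pics/w5.png

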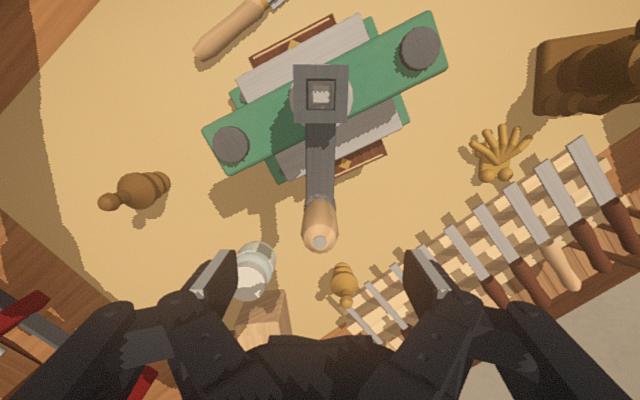

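The crank sits on the square, with its tip visible inside the socket at (320,95). The knob top is at (319,242) between the open fingers.

```bash
python3 - <<'E'
from h import *
T=np.load('T5.npy');c=cam('wrist',T)
for u,z in(((319,242),279.5),((320.5,95),250)): p=plane(c,u,z);print(p,totool(T,p))
for p in([593.5,-77.4,279.5],[523.6,-20.8,250],[523.6,-20.8,240]):print(proj(c,p))
E
```

```text
[593.52031018 -78.57560393 279.5       ] [-2.07434569 -1.12455447 -7.2023716 ]
[524.58619764 -21.67385159 250.        ] [87.22151907 -0.20450836 22.5528522 ]
[320.42635625 240.9034893 ]
[320.59474179  92.81156701]
[320.56642778  94.1053859 ]
```

move_arm(series=[[[-0.002,-0.0005,0.015],0],[[-0.002,-0.0005,0.03],0],[[-0.002,-0.0005,0.04],0],[[-0.002,-0.0005,0.04],0]])

```text
clock: 13.02
eef_pos: [593.3, -77.9, 231.3]
tool_rot: [-3.141, -0.004, 2.462]
force: [0.0, 0.3, 0.9]
width: 85.1
```

move_arm(series=[[[0,0,0],0],[[0,0,0],0],[[0,0,0],0],[[0,0,0],0],[[0,0,0],0]], claw=0)

```text
clock: 13.65
eef_pos: [593.8, -77.9, 231.8]
tool_rot: [-3.141, -0.003, 2.462]
force: [0.6, 0.4, 1.9]
width: 23.1
```

```bash
cat >> h.py <<'E'
H=np.array([523.6,-20.8])
def plan(step=20,n=5,end=None):
    T,F,I=mstate(3);r=T[:2,3]-H;a=np.arctan2(r[1],r[0])
    t=np.array([np.sin(a),-np.cos(a)])
    print('radius',np.hypot(*r).round(1),'angle',np.degrees(a).round(1),'F.radial',(F[:2]@r/np.hypot(*r)).round(2),'F.tangential(cw)',(F[:2]@t).round(2))
    for i in range(1,n+1):
        b=a-np.radians(min(step*i,end or 1e9));p=np.r_[H+90*np.array([np.cos(b),np.sin(b)]),T[2,3]]
        print((totool(T,p)/1000).round(4).tolist())
E
python3 -c "
from h import *
plan()"
```

```text
pos [593.7 -77.9 231.8] std [0.   0.02 0.02] rot [-3.1412e+00 -3.1000e-03  2.4620e+00] rstd [0. 0. 0.] F [ 0.75 -0.22  2.48  0.02 -0.08 -0.01] 22.9 13.75
radius 90.5 angle -39.2 F.radial 0.72 F.tangential(cw) -0.3
[0.006, -0.0308, 0.0]
[0.0217, -0.0578, 0.0001]
[0.0458, -0.0778, 0.0002]
[0.0752, -0.0883, 0.0003]
[0.1064, -0.0882, 0.0004]
```

move_arm(series=[[[0.002,-0.0188,0],0],[[0.0082,-0.0368,0],0],[[0.0174,-0.053,0],0],[[0.03,-0.067,0],0],[[0.0455,-0.078,0],0]])

```text
clock: 14.42
eef_pos: [512.5, -109.6, 233.3]
tool_rot: [3.136, 0.003, 2.462]
force: [5.8, 2.9, 2.2]
width: 22.8
```

```bash
python3 -c "
from h import *
plan(12)"
```

```text
pos [ 510.5 -109.4  233.1] std [1.42 0.17 0.09] rot [3.1377e+00 6.0000e-04 2.4619e+00] rstd [0.0009 0.0018 0.0003] F [ 3.21  2.18  2.98  0.74 -1.25 -0.01] 22.7 14.525
radius 89.5 angle -98.4 F.radial -2.63 F.tangential(cw) -2.86
[0.0169, -0.0082, -0.0]
[0.0352, -0.0123, -0.0001]
[0.0541, -0.0125, -0.0001]
[0.0725, -0.0088, -0.0001]
[0.0898, -0.0013, -0.0001]
```

move_arm(series=[[[0.0169,-0.0082,0.001],0],[[0.0352,-0.0123,0.001],0],[[0.0541,-0.0125,0.001],0],[[0.0725,-0.0088,0.001],0]])

```text
clock: 15.08
eef_pos: [450.4, -73.9, 232.9]
tool_rot: [3.14, 0.005, 2.46]
force: [3.1, -4.5, 5.2]
width: 23.0
```

```bash
python3 -c "
from h import *
plan(9)"
```

```text
pos [449.2 -72.3 232.8] std [0.87 1.13 0.12] rot [3.1397e+00 2.9000e-03 2.4618e+00] rstd [0.0001 0.0017 0.0011] F [ 0.58 -3.41  6.34 -0.7  -0.51  0.01] 23.1 15.175
radius 90.5 angle -145.3 F.radial 1.46 F.tangential(cw) -3.14
[0.0131, 0.0055, -0.0]
[0.0253, 0.0126, -0.0001]
[0.0363, 0.0214, -0.0001]
[0.0458, 0.0319, -0.0001]
[0.0535, 0.0437, -0.0001]
```

move_arm(series=[[[0.0131,0.0055,0],0],[[0.0253,0.0126,0],0],[[0.0363,0.0214,0],0],[[0.0458,0.0319,0],0],[[0.0535,0.0437,0],0]])

```text
clock: 15.85
eef_pos: [432.3, -8.2, 232.4]
tool_rot: [-3.136, 0.0, 2.46]
force: [-3.9, -7.9, 9.1]
width: 22.7
```

```bash
python3 -c "
from h import *
plan(9)"
```

```text
pos [432.4  -6.9 232.4] std [0.13 0.94 0.01] rot [-3.1366e+00 -4.0000e-04  2.4618e+00] rstd [0.0006 0.0004 0.0011] F [-4.79 -6.32  9.58 -1.48  1.03  0.01] 22.8 15.95
radius 92.2 angle 171.3 F.radial 3.79 F.tangential(cw) -6.97
[0.0042, 0.0138, -0.0001]
[0.0083, 0.0274, -0.0001]
[0.0102, 0.0413, -0.0002]
[0.0099, 0.0555, -0.0003]
[0.0074, 0.0694, -0.0003]
```

move_arm(series=[[[0.003,0.008,-0.001],0],[[0.005,0.016,-0.001],0],[[0.007,0.024,-0.001],0],[[0.009,0.032,-0.001],0]])

```text
clock: 16.5
eef_pos: [439.9, 19.4, 232.4]
tool_rot: [-3.125, -0.007, 2.46]
force: [-11.2, -8.1, 12.5]
width: 22.9
```

```bash
sed -i 's/H=np.array(\[523.6/H=np.array([523.0/' h.py; python3 -c "
from h import *
plan(6)"
```

```text
pos [440.3  20.1 232.4] std [0.26 0.54 0.  ] rot [-3.1254 -0.0069  2.4607] rstd [0.0005 0.     0.0006] F [-1.065e+01 -6.690e+00  1.271e+01 -1.810e+00  2.220e+00 -1.000e-02] 22.8 16.6
radius 92.3 angle 153.7 F.radial 6.58 F.tangential(cw) -10.72
[-0.0006, 0.0098, -0.0002]
[-0.0, 0.0192, -0.0003]
[-0.0004, 0.0286, -0.0005]
[-0.0018, 0.0379, -0.0006]
[-0.0041, 0.047, -0.0008]
```

move_arm(series=[[[0,0,0],0],[[0,0,0],0],[[0,0,0],0],[[0,0,0],0]], claw=1)

```text
clock: 17.15
eef_pos: [440.5, 20.5, 232.3]
tool_rot: [-3.126, -0.007, 2.461]
force: [-0.2, 0.7, 0.1]
width: 85.2
```

```bash
python3 - <<'E'
from h import *
T,F,I=mstate(4);np.save('T6.npy',T);cv2.imwrite('pics/w6.png',I);cv2.imwrite('pics/side6.png',get_image('side'));cv2.imwrite('pics/scene6.png',get_image('scene'))
r=cv2.resize
S=cv2.imread('pics/side6.png');S0=cv2.imread('pics/side0.png');A=cv2.imread('pics/scene6.png')
C=np.zeros((600,800,3),np.uint8);C[:250,:400]=r(I,(400,250),interpolation=cv2.INTER_AREA)
C[:300,400:]=r(A[170:260,240:360],(400,300),interpolation=cv2.INTER_CUBIC)
C[300:,:400]=r(S0[190:280,280:400],(400,300),interpolation=cv2.INTER_CUBIC);C[300:,400:]=r(S[190:280,280:400],(400,300),interpolation=cv2.INTER_CUBIC)
cv2.imwrite('pics/m6.png',C)
E
```

```text
pos [440.5  20.4 232.4] std [0.04 0.04 0.03] rot [-3.126  -0.0069  2.4612] rstd [0.     0.     0.0001] F [ 0.13 -0.2   0.02  0.03  0.01 -0.  ] 85.6 17.3
```

View pics/m6.png

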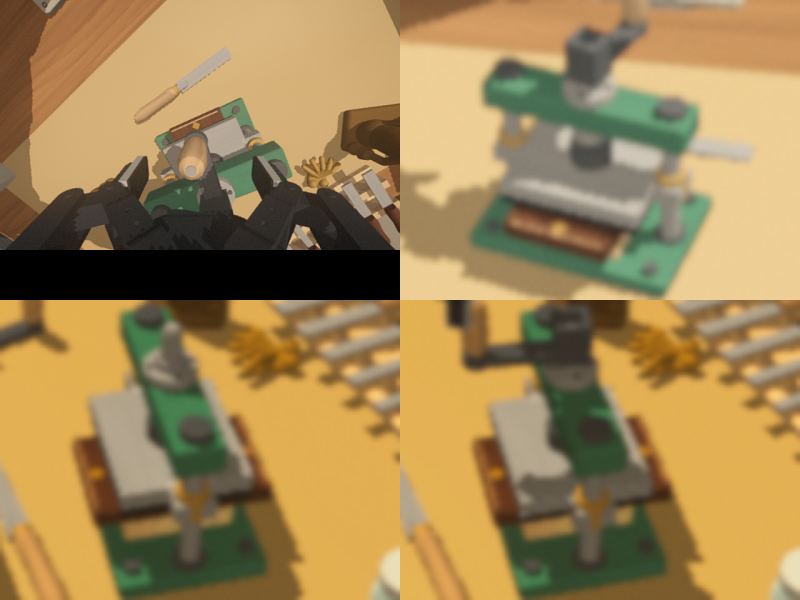

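The wrist view shows the knob between the open fingers. The scene and side crops show the crank seated and the platen lowered close to or onto the panel, though the gap can't be resolved. Next I re-grip without strain and test the torque again.

move_arm(series=[[[0,0,0],0],[[0,0,0],0],[[0,0,0],0],[[0,0,0],0],[[0,0,0],0]], claw=0)

```text
clock: 18.08
eef_pos: [439.2, 19.1, 232.6]
tool_rot: [-3.124, -0.008, 2.46]
force: [-4.0, -2.3, 5.6]
width: 23.0
```

```bash
python3 -c "
from h import *
plan(3)"
```

```text
pos [439.2  19.1 232.6] std [0.01 0.01 0.01] rot [-3.1236 -0.0078  2.4601] rstd [0. 0. 0.] F [-3.55 -2.37  5.33 -0.66  0.74 -0.  ] 23.2 18.175
radius 92.8 angle 154.5 F.radial 2.18 F.tangential(cw) -3.66
[-0.0018, 0.0053, -0.0001]
[-0.001, 0.0099, -0.0002]
[-0.0005, 0.0146, -0.0003]
[-0.0003, 0.0193, -0.0004]
[-0.0003, 0.024, -0.0004]
```

move_arm(series=[[[0.0008,0.0032,0],0],[[0.0014,0.0064,0],0],[[0.0018,0.0096,0],0]])

```text
clock: 18.6
eef_pos: [441.1, 23.4, 232.4]
tool_rot: [-3.116, -0.009, 2.458]
force: [-6.0, -10.5, 8.9]
width: 23.1
```

```bash
python3 -c "
from h import *
plan(3)"
```

```text
pos [441.2  23.6 232.4] std [0.09 0.18 0.01] rot [-3.1162 -0.0087  2.4579] rstd [0.0002 0.     0.0002] F [-5.76 -9.71  9.06 -2.37  1.49  0.03] 23.1 18.7
radius 93.1 angle 151.5 F.radial 0.42 F.tangential(cw) -11.28
[-0.0023, 0.0052, -0.0002]
[-0.0018, 0.0099, -0.0003]
[-0.0015, 0.0146, -0.0004]
[-0.0015, 0.0193, -0.0005]
[-0.0018, 0.024, -0.0006]
```

move_arm(series=[[[0,0,0],0],[[0,0,0],0],[[0,0,0],0],[[0,0,-0.02],0],[[0,0,-0.05],0]], claw=1)

```text
clock: 19.38
eef_pos: [441.9, 24.8, 282.4]
tool_rot: [-3.115, -0.01, 2.459]
force: [-0.2, -0.2, -1.0]
width: 85.2
```

move_arm(series=[[[0,0,-0.03],0],[[-0.04,0.008,-0.035],-0.1],[[-0.08,0.015,-0.035],-0.19],[[-0.092,0.0175,-0.035],-0.19],[[-0.092,0.0175,-0.035],-0.19]])

```text
clock: 20.0
eef_pos: [525.0, -19.0, 315.4]
tool_rot: [-3.117, -0.016, 2.647]
force: [0.6, -0.4, -0.6]
width: 85.3
```

```bash
python3 - <<'E'
from h import *
mstate(2);T,F,I=mstate(5);np.save('T7.npy',T);cv2.imwrite('pics/w7.png',I)
c=cam('wrist',T);print(read_state()['qpos'].round(2))
for p in([523.3,-20.8,250],[441.2,23.6,279.5]):print(proj(c,p))
C=cv2.convertScaleAbs(I[60:360,120:520],alpha=1.3);cv2.imwrite('pics/c7.png',cv2.resize(C,(800,600),interpolation=cv2.INTER_CUBIC))
E
```

```text
pos [524.7 -18.7 315.5] std [0.33 0.26 0.06] rot [-3.1174 -0.0163  2.6479] rstd [0.0001 0.0002 0.0005] F [-0.04  0.25 -0.33 -0.02  0.01 -0.01] 85.4 20.05
pos [524.3 -18.3 316.1] std [0.15 0.11 0.17] rot [-3.1179 -0.0157  2.6494] rstd [0.0001 0.0005 0.0002] F [-0.19 -0.02  0.3   0.01 -0.02 -0.01] 85.4 20.3
[-0.15  0.35  0.18  1.68 -0.05  1.14  1.11]
[319.21633793 206.11735019]
[318.54643926  88.83239434]
```

```bash
python3 - <<'E'
from h import *
T=np.load('T7.npy');c=cam('wrist',T);I=cv2.imread('pics/w7.png')
hs=cv2.cvtColor(I,cv2.COLOR_BGR2HSV);print(I[206,270:370:4].tolist());print(I[150:260:4,319].tolist())
E
```

```text
[[109, 145, 111], [90, 119, 93], [73, 96, 78], [72, 96, 76], [76, 99, 83], [66, 91, 76], [64, 91, 70], [72, 95, 75], [95, 102, 113], [89, 104, 112], [66, 73, 83], [111, 123, 139], [149, 167, 181], [150, 167, 181], [99, 110, 120], [93, 107, 115], [94, 106, 111], [93, 105, 110], [94, 108, 120], [97, 111, 124], [130, 145, 161], [149, 166, 181], [156, 171, 186], [148, 166, 181], [152, 169, 185]]
[[98, 106, 115], [95, 104, 112], [101, 108, 115], [98, 108, 113], [93, 101, 108], [97, 109, 114], [96, 105, 112], [93, 102, 110], [69, 76, 80], [95, 106, 112], [101, 109, 117], [94, 102, 110], [155, 170, 184], [154, 170, 184], [153, 171, 184], [83, 97, 108], [63, 72, 81], [94, 108, 116], [96, 109, 115], [51, 79, 127], [106, 149, 194], [123, 178, 213], [118, 176, 213], [122, 179, 213], [122, 177, 213], [119, 177, 212], [119, 176, 213], [124, 177, 215]]
```

View pics/c7.png

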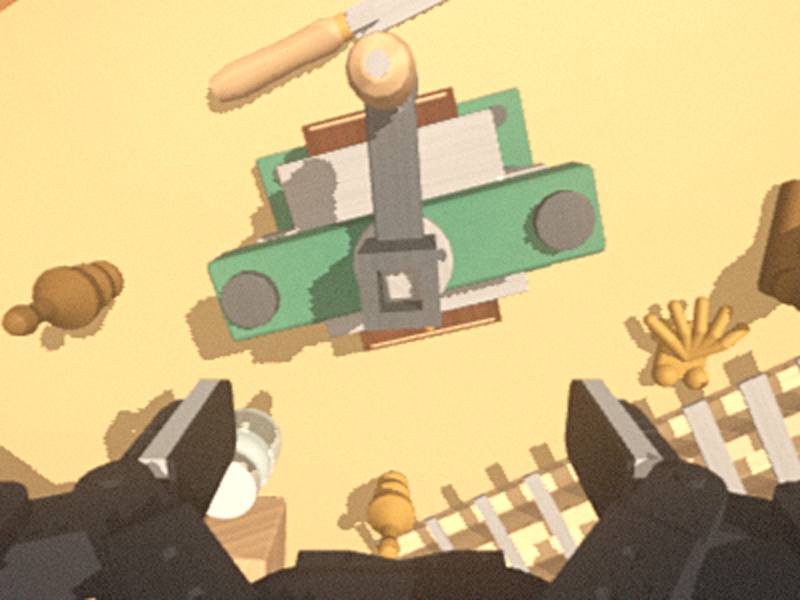

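The crank is on the screw with its hub top centred at crop (400,290), i.e. image (320,205), and its knob at image (309,92). The other things are untouched.

```bash
python3 - <<'E'
from h import *
T=np.load('T7.npy');c=cam('wrist',T)
g=lambda x,y:(120+(x+.5)/2-.5,60+(y+.5)/2-.5)
h=plane(c,g(400,290),250);k=plane(c,g(377,64),279.5);print(h,k,k-h,np.hypot(*(k-h)[:2]),np.arctan2((k-h)[1],(k-h)[0]))
q=[plane(c,g(*u),250) for u in((357,255),(438,248),(443,325),(362,330))]
for i in range(4): e=q[(i+1)%4]-q[i];print(np.linalg.norm(e).round(1),(np.arctan2(e[1],e[0])%(np.pi/2)).round(3),end=' ')
a=[plane(c,g(*u),218) for u in((368,110),(372,235),(413,110),(422,235))];e=a[0]-a[1];f=a[2]-a[3];print('\narm',np.arctan2(e[1],e[0]),np.arctan2(f[1],f[0]))
print('toolx',np.arctan2(T[1,0],T[0,0]),'hub target',totool(T,[*H,213]),totool(T,[*h[:2],213]))
E
```

```text
[522.41182094 -19.79039943 250.        ] [439.47697318  16.42505945 279.5       ] [-82.93484776  36.21545887  29.5       ] 90.49722887601237 2.7298760531426867
35.1 1.173 35.2 1.161 36.4 1.154 34.6 1.123 
arm 2.6678773182796243 2.7312257022953506
toolx 2.649358801053655 hub target [ -1.66129534  -0.3936998  103.07819846] [ -0.66593448   0.21826713 103.07927487]
```

move_arm(series=[[[-0.001,0,0.03],-0.08],[[-0.001,0,0.06],-0.08],[[-0.001,0,0.09],-0.08],[[-0.001,0,0.102],-0.08],[[-0.001,0,0.102],-0.08]])

```text
clock: 20.98
eef_pos: [522.9, -20.3, 214.2]
tool_rot: [-3.119, -0.018, 2.729]
force: [0.3, -0.3, 0.7]
width: 85.1
```

```bash
python3 - <<'E'
from h import *
T,F,I=mstate(4);print(totool(T,[*H,213]),'down in tool',T[:3,:3].T@[0,0,-1])
E
```

```text
pos [523.6 -20.4 215. ] std [0.46 0.03 0.5 ] rot [-3.1197 -0.0158  2.7293] rstd [0.0005 0.0011 0.    ] F [-0.12 -0.32  0.45 -0.01 -0.05 -0.01] 85.4 21.125
[ 0.35747803 -0.56814518  1.97042414] down in tool [-0.01576423  0.02186231  0.9996367 ]
```

move_arm(series=[[[0,0,0],0],[[0,0,0],0],[[0,0,0],0],[[0,0,0],0],[[0,0,0],0]], claw=0)

```text
clock: 21.8
eef_pos: [524.3, -20.5, 215.9]
tool_rot: [-3.121, -0.014, 2.729]
force: [-0.9, 0.0, 5.5]
width: 33.0
```

move_arm(series=[[[0,0,-0.002],0],[[0,0,-0.005],0],[[0,0,-0.008],0],[[0,0,-0.01],0]])

```text
clock: 22.3
eef_pos: [523.7, -20.2, 225.8]
tool_rot: [-3.12, -0.016, 2.729]
force: [-1.5, -0.0, -6.3]
width: 32.8
```

move_arm(series=[[[0.0001,-0.0002,-0.008],0],[[0.0003,-0.0004,-0.016],0],[[0.0004,-0.0006,-0.024],0],[[0.0006,-0.0009,-0.04],0],[[0.001,-0.0013,-0.06],0]])

```text
clock: 22.92
eef_pos: [523.6, -20.3, 286.7]
tool_rot: [-3.12, -0.016, 2.729]
force: [0.5, -1.2, -4.3]
width: 32.8
```

```bash
python3 - <<'E'
from h import *
T,F,I=mstate(4);cv2.imwrite('pics/w8.png',I);print(read_state()['qpos'].round(2))
for p in([440,250,300],[440,230,300]):print(totool(T,p))
s=cam('scene')
for u in((430,250),(360,200),(402,196),(393,285),(380,255)):print(u,plane(s,u,0).round())
E
```

```text
pos [524.8 -20.3 287.9] std [0.77 0.03 1.13] rot [-3.1215 -0.0123  2.7292] rstd [0.001 0.002 0.   ] F [ 0.4  -0.32 -4.22 -0.05 -0.25  0.03] 32.8 23.075
[-0.13  0.37  0.16  1.74 -0.05  1.06  1.19]
[186.15704255 213.45915638 -14.06412736]
[178.14070337 195.13797419 -13.79470304]
(430, 250) [523. 447.   0.]
(360, 200) [278. 190.   0.]
(402, 196) [230. 354.   0.]
(393, 285) [701. 320.   0.]
(380, 255) [571. 275.   0.]
```

move_arm(series=[[[0.022,0.05,-0.005],-0.05],[[0.044,0.1,-0.005],-0.15],[[0.067,0.15,-0.005],-0.28],[[0.09,0.203,-0.005],-0.4],[[0.114,0.256,-0.005],-0.53]])

```text
clock: 23.75
eef_pos: [521.5, 261.3, 286.2]
tool_rot: [-3.13, -0.025, -3.02]
force: [1.0, -0.2, -3.9]
width: 32.6
```

```bash
python3 - <<'E'
from h import *
mstate(3);T,F,I=mstate(3);print(totool(T,[523,326,100]),totool(T,[523,326,12]))
E
```

```text
pos [519.9 268.3 286. ] std [1.15 5.19 0.2 ] rot [-3.1365 -0.0249 -3.012 ] rstd [0.0047 0.0007 0.0062] F [ 0.09  4.47 -4.74  0.56 -0.19 -0.06] 33.0 23.85
pos [520.7 261.7 285.9] std [0.67 2.32 0.17] rot [-3.1306 -0.0259 -3.0205] rstd [0.0017 0.0003 0.0032] F [ 0.33 -1.48 -5.07 -0.06 -0.21 -0.01] 32.9 24.0
[-14.82823641  65.63669462 184.82669322] [-17.10585364  66.60702889 272.79186196]
```

move_arm(series=[[[-0.007,0.03,0.02],0],[[-0.015,0.066,0.05],0],[[-0.015,0.066,0.1],0],[[-0.015,0.066,0.15],0],[[-0.015,0.066,0.185],0]])

```text
clock: 24.68
eef_pos: [524.6, 319.7, 97.9]
tool_rot: [-3.126, -0.027, -3.029]
force: [0.9, 0.4, -4.9]
width: 32.8
```

```bash
python3 - <<'E'
from h import *
mstate(3);T,F,I=mstate(3);cv2.imwrite('pics/w9.png',I);print(totool(T,[523,326,12]))
E
```

```text
pos [523.1 318.8  95.9] std [1.06 0.66 1.67] rot [-3.1242 -0.0309 -3.0288] rstd [0.0013 0.0027 0.0001] F [ 0.02 -0.03 -5.92 -0.03 -0.14 -0.  ] 32.8 24.775
pos [525.5 321.3 100.4] std [0.96 0.97 1.25] rot [-3.1277 -0.0252 -3.028 ] rstd [0.0015 0.0026 0.0004] F [ 0.15  0.15 -3.94  0.09 -0.23  0.03] 32.5 24.925
[-0.30422583  6.20058951 88.31903679]
```

move_arm(series=[[[0,0.005,0.03],0],[[0,0.005,0.055],0],[[0,0.005,0.07],0],[[0,0.005,0.08],0],[[0,0.005,0.08],0]])

```text
clock: 25.6
eef_pos: [524.7, 326.7, 22.4]
tool_rot: [-3.13, -0.021, -3.027]
force: [0.7, -0.3, -4.2]
width: 32.9
```

move_arm(series=[[[0,0,0.001],0],[[0,0,0.003],0],[[0,0,0.004],0],[[0,0,0.005],0],[[0,0,0.005],0]])

```text
clock: 26.22
eef_pos: [524.6, 326.6, 17.3]
tool_rot: [-3.13, -0.021, -3.027]
force: [-0.3, 0.3, -5.0]
width: 32.5
```

move_arm(series=[[[0,0,0.002],0],[[0,0,0.004],0],[[0,0,0.005],0],[[0,0,0.006],0],[[0,0,0.006],0]])

```text
clock: 26.85
eef_pos: [525.2, 326.7, 11.7]
tool_rot: [-3.13, -0.02, -3.027]
force: [1.6, -0.6, -2.3]
width: 33.0
```

move_arm(series=[[[0,0,0.001],0],[[0,0,0.0015],0],[[0,0,0.002],0],[[0,0,0.002],0]])

```text
clock: 27.35
eef_pos: [525.9, 326.8, 10.0]
tool_rot: [-3.131, -0.019, -3.027]
force: [2.9, -0.1, 1.0]
width: 32.6
```

move_arm(series=[[[0,0,0.0005],0],[[0,0,0.001],0],[[0,0,0.001],0]])

```text
clock: 27.72
eef_pos: [526.0, 326.9, 9.7]
tool_rot: [-3.131, -0.018, -3.027]
force: [2.4, -0.1, 5.8]
width: 33.1
```

move_arm(series=[[[0,0,0],0],[[0,0,0],0],[[0,0,0],0],[[0,0,0],0],[[0,0,0],0]], claw=1)

```text
clock: 28.35
eef_pos: [525.9, 326.9, 9.7]
tool_rot: [-3.131, -0.019, -3.027]
force: [0.1, 0.3, 0.2]
width: 85.4
```

move_arm(series=[[[0,0,-0.03],0],[[0,0,-0.07],0],[[0,0,-0.12],0],[[0,0,-0.17],0],[[0,0,-0.17],0]])

```text
clock: 28.98
eef_pos: [531.6, 330.8, 184.2]
tool_rot: [-3.135, -0.01, -3.028]
force: [1.7, -0.5, 0.7]
width: 85.2
```

```bash
python3 - <<'E'
from h import *
mstate(3);T,F,I=mstate(4);cv2.imwrite('pics/w10.png',I);c=cam('wrist',T)
S=get_image('scene');Sd=get_image('side');cv2.imwrite('pics/scene10.png',S);cv2.imwrite('pics/side10.png',Sd)
hs=cv2.cvtColor(I,cv2.COLOR_BGR2HSV);m=((hs[...,1]<75)&(hs[...,2]<150)).astype(np.uint8);m[260:]=0
cs,h=cv2.findContours(m,cv2.RETR_CCOMP,cv2.CHAIN_APPROX_NONE)
for k,q in enumerate(cs):
    if cv2.contourArea(q)>150: r=cv2.minAreaRect(q);print(h[0][k][3],cv2.contourArea(q),np.round(r[0]),np.round(r[1]),round(r[2]),plane(c,r[0],44).round(1))
print(proj(c,[525,326.6,44]),proj(c,[435.6,316,73.5]))
# change between start and now per bystander (pixels)
for n,a,b in(('scene',S,'pics/scene0.png'),('side',Sd,'pics/side0.png')):
    d=cv2.absdiff(a,cv2.imread(b)).max(2);mm=cv2.morphologyEx((d>45).astype(np.uint8),cv2.MORPH_OPEN,np.ones((3,3)))
    k,l,st,ce=cv2.connectedComponentsWithStats(mm);print(n,[(s[:5].tolist()) for s in st[1:] if s[4]>20])
E
```

```text
pos [530.1 329.8 181.9] std [1.17 0.77 1.81] rot [-3.1329 -0.0145 -3.0276] rstd [0.0017 0.0032 0.    ] F [ 0.43 -0.15  0.14 -0.01 -0.02  0.01] 85.2 29.075
pos [527.9 328.4 178.2] std [0.11 0.08 0.33] rot [-3.1296 -0.021  -3.0275] rstd [0.0003 0.0005 0.    ] F [-0.15 -0.04 -0.09 -0.   -0.01  0.02] 85.4 29.275
-1 854.0 [320. 186.] [30. 30.] 2 [524.1 326.8  44. ]
8 316.0 [321. 186.] [18. 18.] 0 [524.4 327.4  44. ]
-1 934.5 [321. 139.] [19. 56.] 1 [473.6 321.6  44. ]
-1 10842.0 [ 69. 166.] [151. 138.] 90 [534.   48.7  44. ]
[320.1949445  186.42081186] [319.51125542  98.11497967]
scene [[346, 0, 26, 6, 137], [376, 0, 23, 20, 392], [450, 0, 71, 53, 1092], [447, 5, 6, 6, 24], [345, 8, 13, 8, 81], [342, 16, 15, 13, 100], [382, 23, 55, 83, 1857], [335, 31, 13, 8, 69], [361, 30, 16, 15, 142], [348, 45, 19, 29, 230], [323, 47, 6, 11, 48], [484, 54, 10, 7, 58], [517, 54, 4, 6, 21], [303, 79, 7, 10, 48], [312, 83, 14, 20, 225], [487, 83, 9, 7, 50], [433, 86, 8, 13, 56], [333, 98, 8, 12, 55], [399, 100, 19, 19, 253], [467, 100, 42, 50, 949], [427, 111, 13, 6, 56], [404, 120, 9, 14, 104], [419, 129
[... 369 characters left out ...]
37, 1552]]
side [[91, 0, 15, 31, 306], [108, 0, 73, 120, 4744], [173, 0, 8, 19, 118], [185, 0, 118, 157, 6739], [107, 71, 15, 17, 187], [156, 83, 34, 29, 641], [175, 106, 22, 26, 257], [132, 108, 36, 63, 702], [168, 109, 7, 4, 27], [167, 114, 13, 21, 162], [118, 133, 19, 12, 174], [159, 139, 32, 27, 555], [111, 145, 22, 44, 356], [120, 151, 15, 25, 168], [159, 169, 25, 33, 505], [284, 189, 13, 11, 106], [220, 193, 13, 17, 157], [264, 196, 12, 11, 94], [143, 200, 24, 45, 734], [164, 201, 5, 9, 38], [323, 205, 5, 7, 27], [171, 206, 11, 38, 179], [310, 209, 8, 6, 38], [247, 215, 147, 169, 6434], [222, 219, 85, 118, 3922], [116, 248, 11, 15, 88], [186, 375, 22, 16, 206], [211, 383, 31, 12, 260]]
```

```bash
python3 -c "
from cell import *
print(finish_job())"
```

```text
the job is handed in; nothing more can be done
None
```

The veneer press is closed on the panel at an estimated 150–190 N. That figure comes from the force at the knob and the turn angle, not from a direct measurement. I handed the job in at about 29 s.

**What I did:** I gripped the small dark crank by its hub and lowered it onto the square until it rested on the shoulder, with about 11 N on contact. I then wound it clockwise by the knob, about 165° in all, which is roughly 9 mm of platen travel. Last, I lifted it off and laid it where it had first lain, with hub and knob ends swapped.

**Last checks that agreed:**
- **Torque:** the force at the knob rose from about 5.6 N running free to about 12 N. It read about the same after I released the knob and gripped it again, with almost no side load.
- **Crank:** the wrist picture puts the hub top at (524, 327), within 1 mm of where I laid it. It shows as a square, so the crank is lying flat, well clear of the press.
- **Robot:** the fingers were open, the arm was raised, and the force read about zero.

**What was uncertain or disagreed:**
- **Contact not seen:** the pictures were too coarse to show the platen touching the panel.
- **Spring-back:** after I let go, the knob sat 5–7 mm behind where I had released it. That could be socket play or the screw easing back to its 190 N limit; either is within the allowed range.
- **Tool tilt:** the tool picked up about 1.5° of tilt while winding. I could not take it out, but lifting and laying the crank went smoothly.
- **Bystanders:** the last picture I viewed, taken before I lifted the crank off, showed none of those in view moved. My before-and-after picture comparison was inconclusive because the arm and its shadows changed too much.

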